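# Start a reading on the bench photometer

### The arm

A 7-joint arm with a two-finger parallel gripper is mounted at the origin on the work surface. World frame = base frame: x ahead of the robot, y to its left, z up, the work surface at z = 0. Lengths are in mm, angles in rad, forces in N, time in s.
With the tool pointing down it reaches from about 350 to 900 mm from the base axis. Payload 8.1 kg.
Tool frame: the origin (TCP) lies at the very end of the fingers, on their centre line; the grasp point (between the pads) lies 19 mm behind it; z points along the fingers, y is the line along which they close (so a half turn about z gives the same grasp; the last joint's range is limited). The gripper opens to 85 mm and grips with 20 to 120 N. Pads are 22 mm wide; open, the fingers measure 114 mm over their backs; the gripper's body (76 mm by 85 mm) begins 54 mm behind the grasp point. The pads swing forward as they close: fully open they stand 13 mm farther back than shut.
Start: joints at [-1.429, 0.434, 0.025, 1.573, -0.012, 1.134, -0.075], TCP at [151.503, 606.373, 231.323] pointing down, gripper open.
Joint ranges: [-2.62, 2.62], [-0.44, 2.09], [-1.27, 1.32], [0.08, 2.57], [-1.32, 4.46], [0.12, 2], [-2.74, 2.74]. Speed limits (rad/s): [2.22, 2.22, 3.01, 3.01, 3.14, 3.14, 3.14].

### API

Orientations are given as [roll, pitch, yaw] about the fixed x, y, z axes, in that order (R = Rz(yaw) Ry(pitch) Rx(roll)).
In Python, from station import sense, grab_frame, close_job gives the robot as it stands.
- The arm moves only by the tool step_arm, never from a script. Its argument "increments" is a list of rows, each an object with "fingers": the closure, from -1 (fully open) to 1 (shut); "linear": the shift along the tool's x, y, z in units of 50 mm (1.0 is 50 mm), a list of three; "dr": the turn, a rotation vector about the tool's x, y, z in units of 5 degrees (1.0 is 5 degrees), a list of three. In form: [{"fingers": fingers, "linear": [dx, dy, dz], "dr": [wx, wy, wz]}, ...]. A call has 1 to 5 rows; each row shifts and turns the commanded pose from where the row before left it, along the tool's axes as they then stand; what a row does not reach is not made up. A row lasts 1/8 s, in which the tool goes at most 62.5 mm and 10.7 degrees, less where a joint would pass 70% of its speed; a pose out of reach is approached as far as the arm can. A call is refused whole if a number of a shift passes 1 or a number of a turn 1, either way. A call with a gripper value outside its range is refused whole. The fingers move at their own pace and stop on an object; the grip force is fixed at half the most. Time passes only in rows, so rows that do not move let the fingers close. It gives the time, the measured TCP pose, the force, the opening and the grip force at its end, in the units of the state.
- sense(): the state, without advancing time (a new reading comes with each control period).
- grab_frame(name): name is "scene" or "top" or "wrist"; returns a dict with "image" (400x640x3 uint8, blue, green, red), "range_z" (400x640 float32, mm along the optical axis (not along the pixel's ray), 0 where there is no reading), "vfov" (degrees; the focal length in pixels is half the picture's height over the tangent of half this angle, whatever the lens; pixels are square), "cx", "cy" (the principal point, pixels), "pose" (4x4, takes a point from camera to world coordinates); the wrist camera has in their place "hand_eye" (4x4, takes a point from camera to tool coordinates, whose origin is the TCP and whose axes are the flange's). Camera axes: x right, y down, z forward; pixel columns grow to the right and rows downward; lengths in mm; the calibration is good to about 2 mm. A picture is of the moment at which its call begins: read the wrist's pose just before it.
- close_job(): hands the job in; it is judged then, once.
The state is a dict: "time_s": time; "qpos": joint angles; "qvel": joint speeds; "tau": joint torques, N m; "tcp_pos": TCP position; "orientation": TCP orientation; "contact_force": force on the tool from outside, world axes, zero at the start; "torque": the same for the moment, N m; "width": finger opening in mm; "gripper_force": force on a finger pad.
Only numpy, scipy, OpenCV 4.12 (cv2) and the standard library are available. Lean on these libraries where they do the work, as an engineer would, in place of code of your own. Each camera call takes 0.05 s, during which the arm holds its last target. There are 200 camera calls.

### The job

Start a reading on the bench photometer, the white instrument with the raised red hood along its back: first press the raised far half of its rocker switch fully down, then push its open cuvette tray fully home, then press the long start bar fully down, keep it down for about a second and let it come up again. Do it all by touch: pick nothing up, do not press the two small round keys, do not press the start bar before the tray is home, and leave everything else standing where it is.

Things in the scene. Friction and masses are not known exactly. Their poses are not given: they have to be found in the camera images.
- photometer: fixed white instrument, 220 mm deep (x) by 280 mm wide (y). Origin: centre of its underside. x points from front to back (away from the robot, turned up to 0.3 rad), y left, z up. Front face at x = -110 mm; flat deck at 85 mm height with, from left (+y): rocker, start bar, two round keys; red hood behind x = +50 mm, 125 mm high. Stands left or right in the work area, the mixer opposite.
- rocker (a joint): V-shaped rocker switch, 48 mm (x) by 30 mm (y): two flat 24 mm halves, bend 0.40 rad. Pivots about photometer y at (-50, +85, 89) mm. 0 = off: near half level, far half sloping up, its end at about 101 mm height. 0.40 = on, at its stop: far half level, its top at 91.5 mm, near half up. Stays where left; takes 2 to 6 N.
- rocker_pad (a point): point on the top face of the rocker's far half, 14 mm from the pivot; moves with the rocker. Press straight down here.
- tray (a joint): cuvette tray that slides out of the front face: 0 m = fully home, grows as it comes out, up to 0.045 m; starts 0.025 to 0.042 m out. Slides along the photometer's x axis with about 2.5 N of friction and stays where it is left.
- tray_front (a point): centre of the flat grey front plate's outer face, which looks to the photometer's -x; plate 90 mm wide (y), 56 mm high (18 to 74 mm above the table), 8 mm thick. Photometer y = -60 mm, height 46 mm. When home this point is 8 mm ahead of the front face, at photometer x = -118 mm. Free table in front of it.
- start (a joint): start bar, a key pushed straight down: 0 m = up, 0.006 m = fully down; springs back; 2.3 N to start moving it, 5 N fully down.
- start_top (a point): centre of the start bar's flat top: 22 mm (x) by 56 mm (y), at photometer (-60, 0) mm, top at 96 mm height when up, 90 mm when fully down.
- key_a (a joint): small round key nearest the start bar: 0 m = up, 0.006 m = fully down; springs back. Not to be pressed.
- key_a_top (a point): centre of its top: 18 mm diameter, photometer (-60, -65) mm, height 96 mm.
- key_b (a joint): the other small round key, same size and travel. Not to be pressed.
- key_b_top (a point): centre of its top: photometer (-60, -102) mm, height 96 mm.
- mixer: fixed tube roller mixer, 180 mm deep by 220 mm wide, 75 mm high, five black rollers along x. Origin at the centre of its underside.
- vial: small jar, 24 mm diameter, 38 mm high, standing loose on the photometer's deck behind the keys, near the hood. Origin at the centre of its underside. Leave it.
- reagent: white bottle, 42 mm diameter, 95 mm high, standing between photometer and mixer. Origin at the centre of its underside. Leave it.
- tip_box: yellow box of pipette tips, 90 by 85 by 56 mm high, near the robot. Origin at the centre of its underside. Leave it.
- rack: blue tube rack with tubes, 160 by 75 mm, 96 mm high, on the left side of the table. Origin at the centre of its underside. Leave it.
- jar: clear jar, 68 mm diameter, 85 mm high, on the right side of the table. Origin at the centre of its underside. Leave it.
- tube_a: sample tube, 15 mm diameter, 95 mm long, lying along the mixer's x in a groove between two rollers. Origin near its middle, on its axis. Leave it.
- tube_b: second sample tube, like the first, in the next groove. Leave it.

How it is judged (in metres and radians):
On the way, in this order (a step that is already met when the one before it is completed fails the run):
1. rocker pressed over to on (value of joint rocker above 0.33 rad), for 0.1 s.
2. cuvette tray pushed home (value of joint tray below 0.003 m), for 0.2 s.
3. start bar held down (value of joint start above 0.0045 m), for 0.7 s.
At the end, for the whole second after the job is handed in: the rocker is on (over 0.33 of 0.40 rad), the tray is within 3 mm of home, the start bar was then held at least 4.5 mm down for 0.7 s and is up again (within 1.5 mm), both round keys are up, and every bystander is within 15 mm of where it stood (value of joint rocker above 0.33 rad and value of joint tray below 0.003 m and value of joint each of start, key_a, key_b below 0.0015 m and distance of each of vial, reagent, tip_box, rack, jar, tube_a, tube_b from where it was at the start of the episode below 0.015 m); the robot touches nothing.
It fails at once if start bar pressed (over 3 mm) before the rocker is on and the tray home (value of joint start above 0.003 m and (value of joint rocker below 0.3 rad or value of joint tray above 0.005 m)).
It fails at once if a small round key pressed (over 3 mm) (value of joint any of key_a, key_b above 0.003 m).
It fails at once if a bystander moved or lifted (over 20 mm) (distance of any of vial, reagent, tip_box, rack, jar, tube_a, tube_b from where it was at the start of the episode above 0.02 m).
It also fails if it takes over 48 s, if anything falls off the work surface, if the arm or the gripper's body presses on something with over 40 N, if the wrist force passes 120 N, or if a joint passes its speed limit or range.

## Working session

There is one attempt and no reset: what is moved stays moved. The work goes in short steps, Python scripts to look and compute and a tool call to move; the robot and the scene stay as the last step left them, time stands still between calls to the robot, and variables do not carry over. Pictures are saved under pics/ and viewed, at most 10 in all, crops included, and the job is handed in when it is done.

Besides the shell and the picture viewer there is one more tool, called after "Emit:" as name(argument=value, ...) on one line, values as JSON. step_arm: Moves the arm, as the interface text tells. Its arguments: {"type":"object","properties":{"increments":{"type":"array"}},"required":["increments"]}

```bash
mkdir -p pics; cat > h.py <<'E'
import numpy as np, cv2
from station import sense, grab_frame, close_job
def load(n): return np.load(f'{n}.npy',allow_pickle=True).item()
def pts(f,T):
    h,w=f['range_z'].shape; fl=h/2/np.tan(np.radians(f['vfov']/2))
    v,u=np.mgrid[:h,:w]; z=f['range_z'].astype(float)
    P=np.stack([(u-f['cx'])/fl*z,(v-f['cy'])/fl*z,z,np.ones_like(z)],-1)
    W=(P@np.asarray(T).T)[...,:3]; W[z==0]=np.nan; return W
E
python3 - <<'E'
from h import *
s=sense(); print(s)
for n in('top','scene'):
    f=grab_frame(n); np.save(n,f); cv2.imwrite(f'pics/{n}.png',f['image'])
    print(n,f['vfov'],np.asarray(f['pose']).round(2).tolist())
E
```

```text
{'time_s': 0.0, 'qpos': array([-1.42861451,  0.43521866,  0.02497678,  1.57411292, -0.01159218,
        1.13400132, -0.07509869]), 'qvel': array([ 0.00055845, -0.00032612, -0.00182192, -0.00028632,  0.00038334,
       -0.00072542, -0.00149605]), 'tau': array([ 5.13356536e-04, -6.70481873e+01,  1.02519125e+00, -3.16210270e+01,
        1.55273342e-02,  1.23540583e-02, -1.96071306e-05]), 'tcp_pos': array([151.40121924, 605.85412921, 230.52258645]), 'orientation': array([-3.14000467e+00,  1.53162833e-04,  2.89674216e+00]), 'contact_force': array([ 0.71442533, -0.05029791,  0.16102528]), 'torque': array([ 0.02033631, -0.02194735, -0.01874928]), 'gripper_force': 0.0, 'width': 85.34829252263116}
top 52.136702120680454 [[-0.02, -0.99, 0.13, 288.87], [-1.0, 0.02, -0.01, 6.49], [0.0, -0.13, -0.99, 1521.21], [0.0, 0.0, 0.0, 1.0]]
scene 52.836353354651976 [[-0.76, 0.47, -0.44, 1035.39], [0.65, 0.56, -0.52, 617.1], [0.0, -0.68, -0.73, 1000.93], [0.0, 0.0, 0.0, 1.0]]
```

View pics/top.png

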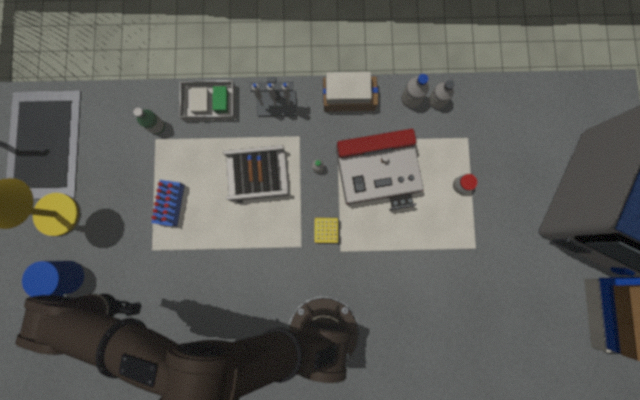

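View pics/scene.png

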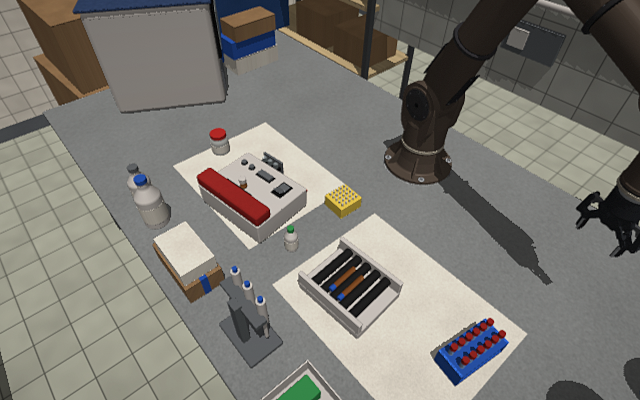

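The top view shows the photometer on the right: rocker (359,184), bar (383,182), keys (401,179) and (411,178), tray (401,202). I'll fit its footprint from depth.

```bash
python3 - <<'E'
from h import *
f=load('top'); W=pts(f,f['pose'])
for n,(u,v) in dict(deck=(383,195),rocker=(359,184),start=(383,182),ka=(401,179),kb=(411,178),tray=(401,204),tip=(327,231),jar=(466,184),reag=(319,166),vial=(385,160)).items(): print(n,W[v,u].round(0))
m=np.zeros(W.shape[:2],bool); m[125:215,330:430]=1
m&=(W[...,2]>79)&(W[...,2]<135)
k,l,st,_=cv2.connectedComponentsWithStats(m.astype(np.uint8)); i=1+st[1:,4].argmax(); m=l==i
r=cv2.minAreaRect(W[m][:,:2].astype(np.float32)); print(r, st[i])
np.set_printoptions(suppress=True)
c=f['image'][120:220,325:435]; cv2.imwrite('pics/crop.png',cv2.resize(c,None,fx=6,fy=6,interpolation=cv2.INTER_CUBIC))
E
```

```text
deck [ 487. -226.   79.]
rocker [ 526. -140.   92.]
start [ 531. -225.   96.]
ka [ 540. -289.   94.]
kb [ 542. -324.  100.]
tray [ 456. -294.   48.]
tip [365. -23.  50.]
jar [ 519. -523.   83.]
reag [599.   0.  73.]
vial [ 603. -230.  126.]
((592.2594604492188, -217.618408203125), (221.24127197265625, 280.7648620605469), 8.618707656860352) [ 337  128   87   75 4811]
```

View pics/crop.png

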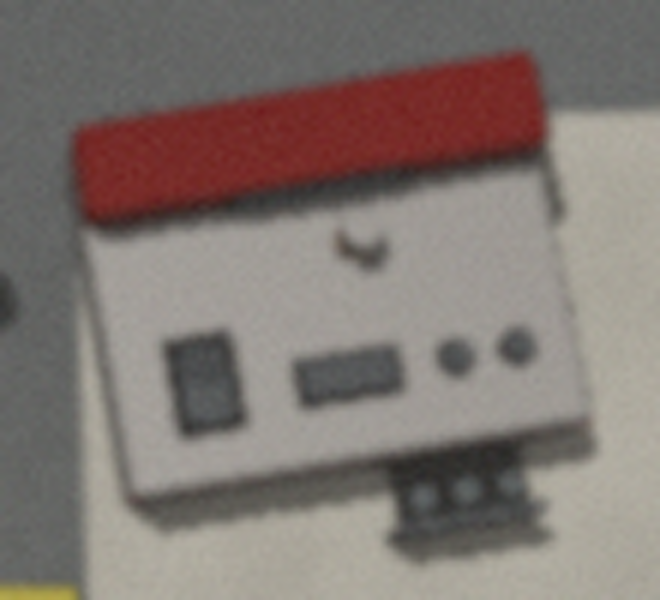

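The crop shows the rocker at (205,383), bar (348,377), keys (456,357) and (517,346), tray plate about (468,535). The rectangle fit is 221x281 mm, centre (592,-218), yaw 0.150. The predicted bar position agrees with the measured one. I'm moving over, with the fingers shut and the tool squared to the photometer.

Emit:
step_arm(increments=[{"fingers":1,"linear":[-0.6,-0.8,0],"dr":[0,0,-0.9]},{"fingers":1,"linear":[-0.6,-0.8,0],"dr":[0,0,-0.9]},{"fingers":1,"linear":[-0.6,-0.8,0],"dr":[0,0,-0.9]},{"fingers":1,"linear":[-0.6,-0.8,0],"dr":[0,0,-0.9]},{"fingers":1,"linear":[-0.6,-0.8,0],"dr":[0,0,-0.9]}])

```text
time_s: 0.72
tcp_pos: [283.1, 393.7, 231.2]
orientation: [-3.141, -0.0, -2.991]
contact_force: [2.0, 1.7, -0.1]
width: 0.1
gripper_force: 0.0
```

Emit:
step_arm(increments=[{"fingers":1,"linear":[-0.22,-0.97,0],"dr":[0,0,0]},{"fingers":1,"linear":[-0.22,-0.97,0],"dr":[0,0,0]},{"fingers":1,"linear":[-0.22,-0.97,0],"dr":[0,0,0]},{"fingers":1,"linear":[-0.22,-0.97,0],"dr":[0,0,0]},{"fingers":1,"linear":[-0.22,-0.97,0],"dr":[0,0,0]}])

```text
time_s: 1.35
tcp_pos: [372.9, 161.9, 231.3]
orientation: [3.141, 0.0, -2.994]
contact_force: [0.8, 1.2, -0.1]
width: 0.1
gripper_force: 0.0
```

Emit:
step_arm(increments=[{"fingers":1,"linear":[-0.22,-0.97,0],"dr":[0,0,0]},{"fingers":1,"linear":[-0.22,-0.97,0],"dr":[0,0,0]},{"fingers":1,"linear":[-0.22,-0.97,0],"dr":[0,0,0]},{"fingers":1,"linear":[-0.22,-0.97,0],"dr":[0,0,0]},{"fingers":1,"linear":[-0.22,-0.97,0],"dr":[0,0,0]}])

```text
time_s: 1.98
tcp_pos: [463.0, -69.6, 231.2]
orientation: [3.141, 0.0, -2.993]
contact_force: [0.5, 0.0, 0.2]
width: 0.2
gripper_force: 0.0
```

Emit:
step_arm(increments=[{"fingers":1,"linear":[-0.22,-0.97,0],"dr":[0,0,0]},{"fingers":1,"linear":[0,0,0],"dr":[0,0,0]},{"fingers":1,"linear":[0,0,0],"dr":[0,0,0]}])

```text
time_s: 2.35
tcp_pos: [480.4, -114.2, 230.9]
orientation: [3.141, -0.001, -2.994]
contact_force: [0.5, 0.2, -0.3]
width: 0.1
gripper_force: 0.0
```

```bash
python3 - <<'E'
from h import *
from scipy.spatial.transform import Rotation as R
s=sense(); f=grab_frame('wrist'); print(s['tcp_pos'],s['orientation'],s['contact_force'])
f['s']=s; T=np.eye(4); T[:3,:3]=R.from_euler('xyz',s['orientation']).as_matrix(); T[:3,3]=s['tcp_pos']
f['T']=T@f['hand_eye']; np.save('w1',f); print(f['T'].round(2).tolist())
cv2.imwrite('pics/w1.png',f['image'])
E
```

```text
[ 480.40299855 -114.16110551  230.86782961] [ 3.14104004e+00 -1.05058195e-03 -2.99405194e+00] [ 0.53610048  0.1870806  -0.32927406]
[[-0.15, 0.96, 0.26, 415.26], [0.99, 0.14, 0.04, -123.11], [0.0, 0.26, -0.97, 374.19], [0.0, 0.0, 0.0, 1.0]]
```

View pics/w1.png

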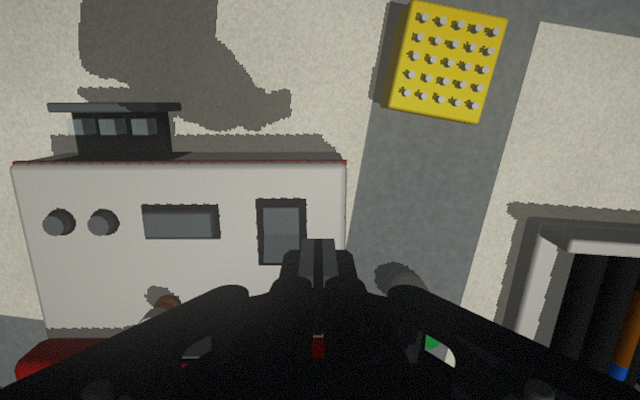

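The wrist view shows the bar centred near (181,222), keys at (59,222) and (103,222), rocker frame from (256,198) to (306,265), front deck edge at row 165, and the tray plate spanning (47,107) to (181,107).

```bash
python3 - <<'E'
from h import *
f=load('w1'); W=pts(f,f['T']); c=np.array([592.3,-217.6]); a=.15
R=np.array([[np.cos(a),np.sin(a)],[-np.sin(a),np.cos(a)]])
fl=200/np.tan(np.radians(f['vfov']/2))
for n,u,v,z in [('start',181,222,96),('sBL',144,237,96),('sTR',218,206,96),('ka',104,222,96),('kb',59,222,96),('rockL',258,230,90),('rockR',305,230,90),('rockN',282,199,90),('hinge',282,235,91),('deckFL',346,163,85),('deckFR',14,165,85),('trayL',180,104,74),('trayR',48,104,74),('trayC',115,104,74)]:
    d=f['T'][:3,:3]@np.array([(u-f['cx'])/fl,(v-f['cy'])/fl,1]); o=f['T'][:3,3]; p=o+d*(z-o[2])/d[2]
    print(n,p.round(1),'photo',(R@(p[:2]-c)).round(1),'depth',W[v,u].round(1))
m=(W[...,2]>60)&(W[...,2]<77); P=(W[...,:2]-c)@R.T; q=P[m&(P[...,0]<-115)&(P[...,0]>-190)&(abs(P[...,1]+60)<60)]; print(len(q),np.percentile(q,[1,5,50,95,99],axis=0).round(1))
E
```

```text
start [ 525.3 -220.3   96. ] photo [-66.6   7.3] depth [ 524.9 -219.9   97.2]
sBL [ 543.  -250.1   96. ] photo [-53.6 -24.8] depth [ 547.6 -254.7   85.9]
sTR [ 507.2 -191.3   96. ] photo [-80.2  38.7] depth [nan nan nan]
ka [ 534.6 -282.9   96. ] photo [-66.8 -55.9] depth [ 534.  -282.    97.4]
kb [ 540.  -319.4   96. ] photo [-67.  -92.8] depth [ 539.8 -319.1   96.4]
rockL [ 525.4 -157.8   90. ] photo [-57.2  69.1] depth [ 526.6 -158.2   86.7]
rockR [ 519.6 -118.6   90. ] photo [-57.1 108.8] depth [ 520.3 -118.6   88.1]
rockN [ 495.5 -141.    90. ] photo [-84.3  90.2] depth [ 496.1 -141.2   87.8]
hinge [ 526.5 -137.2   91. ] photo [-53.1  89.3] depth [ 525.7 -137.1   93.1]
deckFL [459.  -93.3  85. ] photo [-113.2  142.8] depth [460.1 -92.6  78.3]
deckFR [ 500.3 -361.6   85. ] photo [-112.5 -128.7] depth [ 501.5 -364.9   81.1]
trayL [ 432.7 -233.7   74. ] photo [-160.2    7.9] depth [ 435.8 -253.5   20.3]
trayR [ 448.4 -339.8   74. ] photo [-160.6  -99.3] depth [ 448.3 -339.1   75. ]
trayC [ 440.4 -286.    74. ] photo [-160.4  -44.9] depth [ 440.4 -285.9   74.2]
2265 [[-161.3  -98.6]
 [-161.   -91.2]
 [-154.   -54.4]
 [-136.7  -15.2]
 [-135.3  -11.6]]
```

```bash
python3 - <<'E'
from h import *
f=load('w1'); fl=200/np.tan(np.radians(f['vfov']/2)); p=np.linalg.inv(f['hand_eye'])@[0,0,0,1]
print('tcp px',p[:2]/p[2]*fl+[f['cx'],f['cy']],p, f['cx'],f['cy'],fl)
for d in ([11,0,0,1],[-11,0,0,1]):
  p=np.linalg.inv(f['hand_eye'])@d; print(p[:2]/p[2]*fl+[f['cx'],f['cy']])
c=f['image'][190:290,250:390]; cv2.imwrite('pics/w1c.png',cv2.resize(c,None,fx=5,fy=5,interpolation=cv2.INTER_CUBIC))
g=grab_frame('scene'); s=sense(); fs=200/np.tan(np.radians(g['vfov']/2))
def pr(P):
  q=np.linalg.inv(g['pose'])@[*P,1]; return (q[:2]/q[2]*fs+[g['cx'],g['cy']]).round(1)
print('tcp scene',pr(s['tcp_pos']),'start top-est',pr([533,-226.6,96]),'wrist-est',pr([525.3,-220.3,96]),'kb top',pr([548,-327.5,96]),'kb w',pr([540,-319.4,96]))
c=g['image'][125:225,190:310]; cv2.imwrite('pics/s1.png',cv2.resize(c,None,fx=6,fy=6,interpolation=cv2.INTER_CUBIC))
E
```

```text
tcp px [316.23216973 258.98513479] [ -0.68039105  26.51433333 155.44126176   1.        ] 317.7955522782569 198.0612798995409 357.1683571247053
[316.17950707 235.25619849]
[316.28293491 281.85909295]
tcp scene [296.5 152.7] start top-est [263.7 174.1] wrist-est [266.7 174.1] kb top [242.8 160.5] kb w [246.1 160.7]
```

View pics/w1c.png

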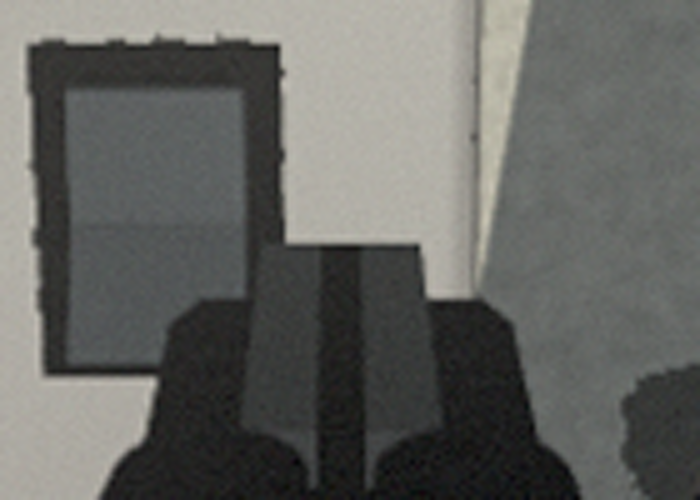

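View pics/s1.png

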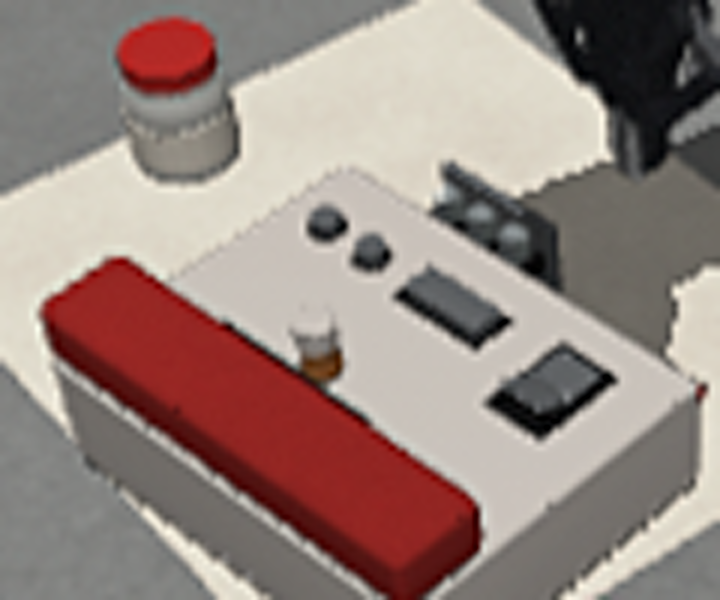

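Checks: the scene camera puts the bar at (265.8,175), midway between the top and wrist estimates, so I'll average them. The fingertip projects where it should and is about 15 mm wide. I'm going above the rocker pad.

Emit:
step_arm(increments=[{"fingers":1,"linear":[-0.56,-0.3,0],"dr":[0,0,0]},{"fingers":1,"linear":[-0.56,-0.3,0.6],"dr":[0,0,0]},{"fingers":1,"linear":[0,0,0.9],"dr":[0,0,0]},{"fingers":1,"linear":[0,0,0.8],"dr":[0,0,0]},{"fingers":1,"linear":[0,0,0],"dr":[0,0,0]}])

```text
time_s: 3.08
tcp_pos: [538.5, -134.1, 114.0]
orientation: [3.139, -0.005, -2.992]
contact_force: [-0.7, -0.3, 0.6]
width: -0.1
gripper_force: 0.0
```

```bash
python3 - <<'E'
from h import *
s=sense(); print(s['tcp_pos'],s['contact_force'])
f=grab_frame('wrist'); c=f['image'][100:300,150:450]; cv2.imwrite('pics/w2.png',cv2.resize(c,None,fx=2.6,fy=2.6,interpolation=cv2.INTER_CUBIC))
E
```

```text
[ 538.49627759 -134.14789146  114.04555357] [-0.72793527 -0.31367182  0.60281485]
```

View pics/w2.png

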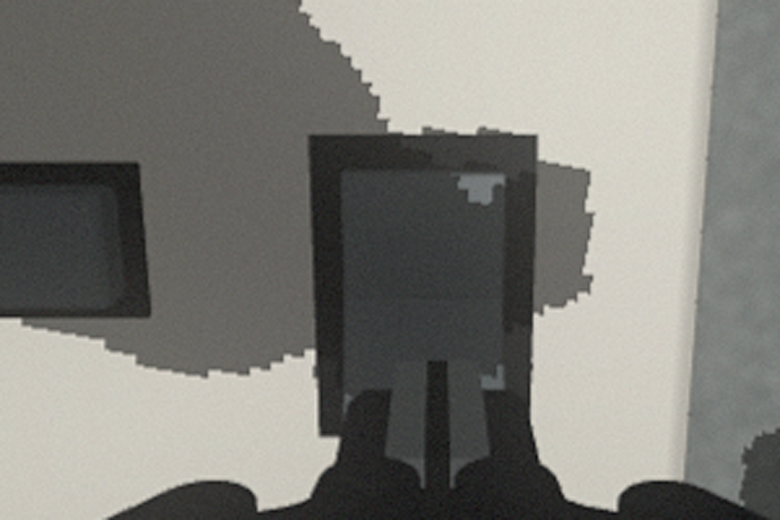

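The tip is 2–3 mm left (+y) of the rocker centreline (crop column 438 vs 424). Its near edge sits about 3.6 mm past the hinge, so I'm pressing.

Emit:
step_arm(increments=[{"fingers":1,"linear":[0,-0.05,0.2],"dr":[0,0,0]},{"fingers":1,"linear":[0,0,0.12],"dr":[0,0,0]},{"fingers":1,"linear":[0,0,0.12],"dr":[0,0,0]},{"fingers":1,"linear":[0,0,0],"dr":[0,0,0]}])

```text
time_s: 3.62
tcp_pos: [541.1, -138.4, 94.3]
orientation: [3.142, 0.0, -2.994]
contact_force: [0.3, 0.6, 0.0]
width: -0.1
gripper_force: 0.0
```

Emit:
step_arm(increments=[{"fingers":1,"linear":[0,0,0.06],"dr":[0,0,0]},{"fingers":1,"linear":[0,0,0],"dr":[0,0,0]},{"fingers":1,"linear":[0,0,0],"dr":[0,0,0]}])

```text
time_s: 4.0
tcp_pos: [541.4, -138.4, 91.6]
orientation: [-3.142, 0.001, -2.994]
contact_force: [0.9, 1.2, 4.6]
width: -0.1
gripper_force: 2.7
```

Emit:
step_arm(increments=[{"fingers":1,"linear":[0,0,0.04],"dr":[0,0,0]},{"fingers":1,"linear":[0,0,0.04],"dr":[0,0,0]},{"fingers":1,"linear":[0,0,0],"dr":[0,0,0]}])

```text
time_s: 4.38
tcp_pos: [541.6, -138.5, 91.0]
orientation: [3.14, 0.003, -2.994]
contact_force: [-11.8, 4.9, 49.3]
width: -0.2
gripper_force: 24.5
```

The rocker is at its stop (z 91.0, force rising). I'll lift and go in front of the tray.

Emit:
step_arm(increments=[{"fingers":1,"linear":[0,0,-0.5],"dr":[0,0,0]},{"fingers":1,"linear":[0,0,-0.9],"dr":[0,0,0]},{"fingers":1,"linear":[0.75,-0.71,0],"dr":[0,0,0]},{"fingers":1,"linear":[0.75,-0.71,0],"dr":[0,0,0]},{"fingers":1,"linear":[0.75,-0.71,0],"dr":[0,0,0]}])

```text
time_s: 5.0
tcp_pos: [443.8, -261.3, 157.1]
orientation: [3.141, -0.001, -2.993]
contact_force: [0.5, -0.2, -0.3]
width: -0.4
gripper_force: 0.0
```

Emit:
step_arm(increments=[{"fingers":1,"linear":[0.75,-0.71,0],"dr":[0,0,0]},{"fingers":1,"linear":[0,0,0],"dr":[0,0,0]}])

```text
time_s: 5.25
tcp_pos: [409.8, -304.5, 157.3]
orientation: [-3.141, -0.002, -3.001]
contact_force: [0.0, 0.3, 0.7]
width: 0.1
gripper_force: 0.0
```

```bash
python3 - <<'E'
from h import *
s=sense(); print(s['tcp_pos'],s['orientation'],s['contact_force'])
f=grab_frame('wrist'); cv2.imwrite('pics/w3.png',f['image'])
E
```

```text
[ 409.76242593 -304.45497132  157.29570533] [-3.14094227e+00 -1.73741780e-03 -3.00126393e+00] [0.02679975 0.33167194 0.67288197]
```

View pics/w3.png

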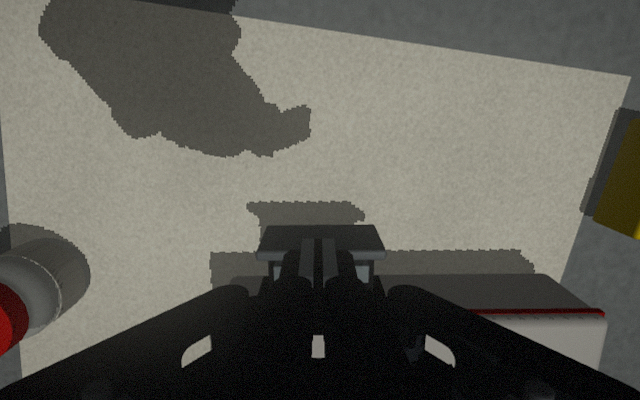

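The tray plate spans columns 258–385 (rows 226–250), centred on the fingertip, with about 20 mm clearance ahead. I'll descend and push.

Emit:
step_arm(increments=[{"fingers":1,"linear":[0,0,0.75],"dr":[0,0,0]},{"fingers":1,"linear":[0,0,0.75],"dr":[0,0,0]},{"fingers":1,"linear":[0,0,0.75],"dr":[0,0,0]},{"fingers":1,"linear":[-0.3,0,0],"dr":[0,0,0]},{"fingers":1,"linear":[0,0,0],"dr":[0,0,0]}])

```text
time_s: 5.92
tcp_pos: [430.8, -298.1, 45.6]
orientation: [-3.141, 0.001, -2.991]
contact_force: [-0.2, -0.7, -0.3]
width: 0.0
gripper_force: 0.0
```

Emit:
step_arm(increments=[{"fingers":1,"linear":[-0.2,0,0],"dr":[0,0,0]},{"fingers":1,"linear":[-0.2,0,0],"dr":[0,0,0]},{"fingers":1,"linear":[-0.2,0,0],"dr":[0,0,0]},{"fingers":1,"linear":[0,0,0],"dr":[0,0,0]}])

```text
time_s: 6.42
tcp_pos: [459.8, -294.3, 45.2]
orientation: [-3.141, 0.002, -2.992]
contact_force: [0.3, 0.1, -0.1]
width: -0.2
gripper_force: 0.0
```

Emit:
step_arm(increments=[{"fingers":1,"linear":[-0.1,0,0],"dr":[0,0,0]},{"fingers":1,"linear":[-0.1,0,0],"dr":[0,0,0]}])

```text
time_s: 6.68
tcp_pos: [467.8, -293.1, 44.9]
orientation: [3.142, -0.0, -2.994]
contact_force: [-2.5, -0.6, 2.6]
width: -0.0
gripper_force: 1.4
```

Emit:
step_arm(increments=[{"fingers":1,"linear":[-0.06,0,0],"dr":[0,0,0]},{"fingers":1,"linear":[0,0,0],"dr":[0,0,0]}])

```text
time_s: 6.92
tcp_pos: [469.9, -292.8, 44.7]
orientation: [3.141, -0.002, -2.995]
contact_force: [-5.3, -0.8, 3.1]
width: 0.3
gripper_force: 2.8
```

Emit:
step_arm(increments=[{"fingers":1,"linear":[-0.06,0,0],"dr":[0,0,0]},{"fingers":1,"linear":[0,0,0],"dr":[0,0,0]},{"fingers":1,"linear":[0,0,0],"dr":[0,0,0]}])

```text
time_s: 7.3
tcp_pos: [469.9, -292.7, 44.5]
orientation: [3.14, -0.005, -2.996]
contact_force: [-15.4, -1.8, 10.9]
width: 0.0
gripper_force: 7.4
```

The tray is home: motion stopped at photometer x −129.3 (−129 expected) with force rising. I'll back off and rise.

Emit:
step_arm(increments=[{"fingers":1,"linear":[0.6,0,0],"dr":[0,0,0]},{"fingers":1,"linear":[0.2,0,-0.5],"dr":[0,0,0]},{"fingers":1,"linear":[0,0,-0.9],"dr":[0,0,0]},{"fingers":1,"linear":[0,0,-0.9],"dr":[0,0,0]},{"fingers":1,"linear":[0,0,0],"dr":[0,0,0]}])

```text
time_s: 7.92
tcp_pos: [436.7, -299.1, 163.0]
orientation: [-3.138, 0.006, -2.994]
contact_force: [-0.5, 0.7, -0.6]
width: -0.3
gripper_force: 0.0
```

Emit:
step_arm(increments=[{"fingers":1,"linear":[-0.69,0.41,0],"dr":[0,0,0]},{"fingers":1,"linear":[-0.69,0.41,0],"dr":[0,0,0]},{"fingers":1,"linear":[-0.69,0.41,0],"dr":[0,0,0]},{"fingers":1,"linear":[0,0,0.9],"dr":[0,0,0]},{"fingers":1,"linear":[0,0,0],"dr":[0,0,0]}])

```text
time_s: 8.55
tcp_pos: [525.4, -220.2, 111.5]
orientation: [3.139, -0.006, -2.993]
contact_force: [-1.2, -1.5, 0.9]
width: -0.0
gripper_force: 0.0
```

```bash
python3 - <<'E'
from h import *
s=sense(); print(s['tcp_pos'],s['orientation'],s['contact_force'])
f=grab_frame('wrist'); cv2.imwrite('pics/w4.png',f['image'])
E
```

```text
[ 525.4311646  -220.2264127   111.46175617] [ 3.13859314 -0.00628768 -2.99288621] [-1.17207548 -1.54081178  0.91455585]
```

View pics/w4.png

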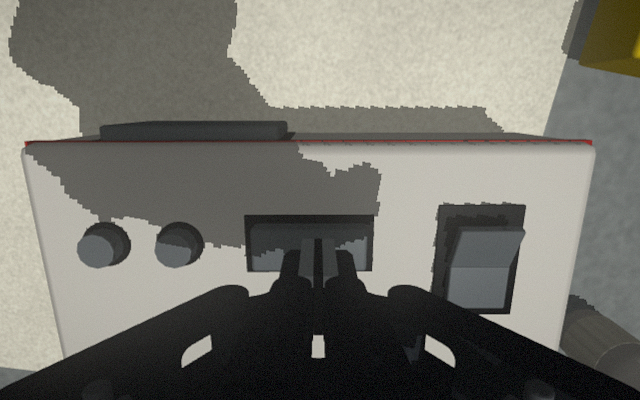

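The rocker now shows its near half up, and the tray plate is flush at rows 122–140. The tip stands over the bar (columns 246–373, rows 216–271), so I'm pressing.

Emit:
step_arm(increments=[{"fingers":1,"linear":[0,0,0.2],"dr":[0,0,0]},{"fingers":1,"linear":[0,0,0.15],"dr":[0,0,0]},{"fingers":1,"linear":[0,0,0.1],"dr":[0,0,0]},{"fingers":1,"linear":[0,0,0],"dr":[0,0,0]}])

```text
time_s: 9.1
tcp_pos: [527.7, -222.2, 92.5]
orientation: [-3.141, 0.0, -2.994]
contact_force: [-0.7, -1.5, 3.4]
width: 0.2
gripper_force: 1.8
```

Emit:
step_arm(increments=[{"fingers":1,"linear":[0,0,0.06],"dr":[0,0,0]},{"fingers":1,"linear":[0,0,0.04],"dr":[0,0,0]},{"fingers":1,"linear":[0,0,0],"dr":[0,0,0]}])

```text
time_s: 9.48
tcp_pos: [527.8, -222.3, 89.8]
orientation: [3.141, 0.002, -2.994]
contact_force: [-10.0, 3.0, 31.8]
width: 0.2
gripper_force: 15.9
```

Bar fully down; I'll hold for 1.1 s, then release.

Emit:
step_arm(increments=[{"fingers":1,"linear":[0,0,0],"dr":[0,0,0]},{"fingers":1,"linear":[0,0,0],"dr":[0,0,0]},{"fingers":1,"linear":[0,0,0],"dr":[0,0,0]},{"fingers":1,"linear":[0,0,0],"dr":[0,0,0]},{"fingers":1,"linear":[0,0,0],"dr":[0,0,0]}])

```text
time_s: 10.1
tcp_pos: [527.9, -222.4, 89.8]
orientation: [3.141, 0.002, -2.994]
contact_force: [-9.1, 2.8, 31.6]
width: 0.1
gripper_force: 15.7
```

Emit:
step_arm(increments=[{"fingers":1,"linear":[0,0,0],"dr":[0,0,0]},{"fingers":1,"linear":[0,0,0],"dr":[0,0,0]},{"fingers":1,"linear":[0,0,0],"dr":[0,0,0]},{"fingers":1,"linear":[0,0,0],"dr":[0,0,0]}])

```text
time_s: 10.6
tcp_pos: [527.9, -222.3, 89.8]
orientation: [3.141, 0.002, -2.994]
contact_force: [-9.3, 2.8, 31.2]
width: 0.0
gripper_force: 15.7
```

Emit:
step_arm(increments=[{"fingers":1,"linear":[0,0,-0.5],"dr":[0,0,0]},{"fingers":1,"linear":[0,0,-0.9],"dr":[0,0,0]},{"fingers":1,"linear":[0,0,-0.9],"dr":[0,0,0]},{"fingers":1,"linear":[0,0,0],"dr":[0,0,0]},{"fingers":1,"linear":[0,0,0],"dr":[0,0,0]}])

```text
time_s: 11.22
tcp_pos: [527.4, -221.3, 201.8]
orientation: [3.141, -0.0, -2.993]
contact_force: [0.1, 0.7, -0.2]
width: 0.0
gripper_force: 0.0
```

```bash
python3 - <<'E'
from h import *
s=sense(); print(s['time_s'],s['tcp_pos'],s['contact_force'],s['qvel'].round(3))
f=grab_frame('wrist'); cv2.imwrite('pics/w5.png',f['image'])
E
```

```text
11.225 [ 527.41856889 -221.32347107  201.79606681] [ 0.0579009   0.7415134  -0.23834058] [ 0.004  0.018 -0.005  0.015  0.    -0.002 -0.   ]
```

View pics/w5.png

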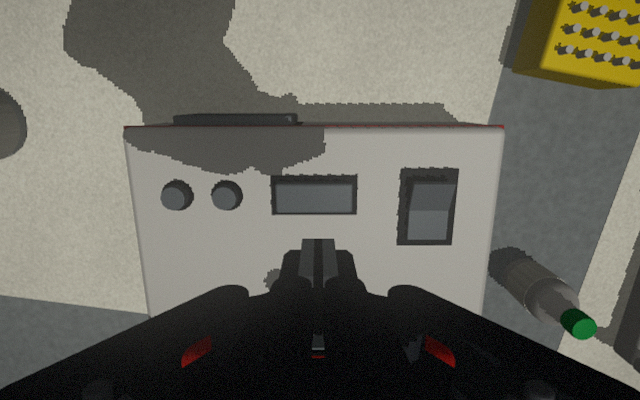

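The last view shows the bar up (314,195), keys up, rocker on (428,205) and tray home (235,119). I'm handing in.

```bash
python3 -c "
from station import close_job; print(close_job())"
```

```text
the job is handed in; nothing more can be done
None
```

I switched the rocker on, pushed the tray home, held the start bar fully down for about 1.1 s and let it come up, and handed the job in at about 11 s; no verdict came back, and nothing but the rocker, tray and bar was touched as far as I could see.

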